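# Copy stand: seat the board, hold the bulldog clip open over its top edge

## Robot

A 6-joint arm with a two-finger parallel gripper is mounted at the origin on the work surface. World frame = base frame: x ahead of the robot, y to its left, z up, the work surface at z = 0. Lengths are in m, angles in rad, forces in N, time in s.
With the tool pointing down it reaches from about 0.2 to 0.875 m from the base axis. Payload 3.4 kg.
Tool frame: the origin (TCP) lies at the very end of the fingers, on their centre line; the grasp point (between the pads) lies 19 mm behind it; z points along the fingers, y is the line along which they close (so a half turn about z gives the same grasp; the last joint's range is limited). The gripper opens to 94 mm and grips with 3 to 60 N. Pads are 16 mm wide; open, the fingers measure 119 mm over their backs; the gripper's body (75 mm by 177 mm) begins 78 mm behind the grasp point.
Start: joints at [-1.287, 0.276, 1.505, -0, 1.361, -0.121], TCP at [0.226, -0.529, 0.205] pointing down, gripper open.
Joint ranges: [-2.89, 2.89], [-0.75, 2.08], [0.22, 2.7], [-1.18, 4.32], [0.11, 2.71], [-2.7, 2.7]. Speed limits (rad/s): [2.57, 2.57, 3.14, 3.14, 3.14, 3.14].

## Interface

Orientations are given as a unit quaternion [w, x, y, z].
In Python, from station import robot gives the robot as it stands.
- The arm moves only by the tool step_arm, never from a script. Its argument "increments" is a list of rows, each an object with "offset": the shift along the tool's x, y, z in cm, a list of three; "twist": the turn, a rotation vector about the tool's x, y, z in degrees, a list of three; "gripper": the finger opening in cm, from 0 to 9.4. In form: [{"offset": [x, y, z], "twist": [rx, ry, rz], "gripper": gripper}, ...]. A call has 1 to 10 rows; each row shifts and turns the commanded pose from where the row before left it, along the tool's axes as they then stand; what a row does not reach is not made up. A row lasts 1/10 s, in which the tool goes at most 50 mm and 8.59 degrees, less where a joint would pass 70% of its speed; a pose out of reach is approached as far as the arm can. A call is refused whole if a number of a shift passes 5 or a number of a turn 8.59, either way. A call with a gripper value outside its range is refused whole. The fingers move at their own pace and stop on an object; "squeeze" is the grip in N (left out, the last holds). Time passes only in rows, so rows that do not move let the fingers close. It gives the time, the measured TCP pose, the force, the opening and the grip force at its end, in the units of the state.
- robot.sense(): the state, without advancing time (a new reading comes with each control period).
- robot.grab_frame(name): name is "scene" or "top" or "wrist"; returns (picture, depth): 480x640x3 uint8, red, green, blue; 480x640 float32, m along the optical axis (not along the pixel's ray), 0 where there is no reading.
- robot.camera_params(name): a dict with "camera_matrix" (3x3 intrinsics, pixels), "pose" (4x4, takes a point from camera to world coordinates). Camera axes: x right, y down, z forward; pixel columns grow to the right and rows downward; lengths in m; the calibration is good to about 2 mm. A picture is of the moment at which its call begins: read the wrist's pose just before it. camera_params takes no time and is no camera call; for the wrist camera it gives the pose at the moment of the call.
- robot.finish_job(): hands the job in; it is judged then, once.
The state is a dict: "time_s": time; "joint_pos": joint angles; "qd": joint speeds; "joint_efforts": joint torques, N m; "eef_pos": TCP position; "ee_rot": TCP orientation; "contact_force": force on the tool from outside, world axes, zero at the start; "moment": the same for the moment, N m; "opening": finger opening in m; "grip_force": force on a finger pad.
Only numpy, scipy, OpenCV 4.12 (cv2) and the standard library are available. Lean on these libraries where they do the work, as an engineer would, in place of code of your own. Each camera call takes 0.05 s, during which the arm holds its last target. There are 200 camera calls.

## Task

Set up my copy stand: take the plain board, the larger of the two panels, out of the two-slot rack and stand it upright in the slot of the single-slot wooden stand, fully down, roughly centred, and let go of it. Then take the bulldog clip by its handles off the rim of the desk tidy, squeeze it wide open and hold it gaping over the middle of the board's top edge, one jaw well down on each side, without letting it rest on, press on or bite the board, so that I can slip a page in. Finish still holding the clip open there, and leave everything else on the desk where it is.

Things in the scene. Friction and masses are not known exactly. Their poses are not given: they have to be found in the camera images.
- board: plain plywood copy board, 160 mm wide (its y), 150 mm high (its z), 8 mm thick (its x), about 0.14 kg, loose; the larger of the two panels. Starts upright in either slot of the rack, 30 mm deep, leaning 4 degrees at most. Origin: middle of its lower edge; z points up along the board, x is square to its faces
- stand: single-slot copy stand, a heavy fixed wooden block 100 (x) by 160 (y) by 38 mm high, dark pen groove before the slot. Origin: centre of its underside. The slot runs along its y through the origin, over the whole length; 10 mm wide (16 mm at the top: 3 mm chamfers), floor 8 mm above the underside. A board in it can lean about 4 degrees either way
- rack: two-slot rack, a fixed wooden block 120 (x) by 130 (y) by 38 mm high. Origin: centre of its underside. Its slots run along its y at x = -30 mm and x = +30 mm, same section as the stand's. One holds the board, the other the photo panel; which is which varies
- clip: steel bulldog clip, 70 mm wide along its hinge, 80 mm tall, 0.08 kg, loose. Origin: on the hinge axis, mid-width; y along the hinge, z from jaws to handles (up), x the way it spreads. Starts jaws down on the tidy's near wall, hinge 14 mm above the rim. A hinge barrel of 7 mm diameter closes the throat: its underside is 3.5 mm below the origin, the lips 32 mm below
- clip_a (a joint): turn of the clip's +x lever, rad: 0 shut, about 0.08 on the tidy's wall, 0.34 at its stop, wide open (the clear gap between the lips is then 21 mm). Sprung shut: squeezing the handle ends together takes about 9 N to start and 13 N to reach the stops (more if pinched lower); pressing harder does no harm
- clip_b (a joint): turn of the clip's -x lever; values as clip_a. Squeezed from both sides, both levers turn alike
- clip_a_end (a point): middle of the rolled end (5 mm diameter, 40 mm long along the clip's y) of the +x handle. The handles spread upward in a V; shut, the ends' centres lie 41.5 mm above the hinge and 20.5 mm to each side. Width over both ends: 46 mm shut, about 40 mm at the start, about 16 mm at the stops, where they lie 46 mm above the hinge
- clip_b_end (a point): middle of the rolled end of the -x handle, its mirror image
- clip_a_lip (a point): centre of the rolled lip (4 mm diameter, 70 mm long along the clip's y) of the +x jaw, mid-width; the clear gap of the jaws is the distance between the two lip points less 4 mm
- clip_b_lip (a point): centre of the rolled lip of the -x jaw, its mirror image
- tidy: plywood desk tidy, a fixed open box 130 (x) by 160 (y) by 80 mm high with 5 mm walls. Origin: centre of its underside. The clip sits on the rim of its near (-x) wall (middle plane at x = -62.5 mm), within 30 mm of that wall's middle. Pens at x = +30 to +52, y = +20 to +65 mm stick out up to 45 mm above the rim
- photo: bystander: white-edged flower photo panel, 110 mm wide, 100 mm high, 8 mm thick, upright in the rack's other slot. Origin: middle of its lower edge
- mug: bystander: pale blue mug, 80 mm across, 95 mm high, origin at the centre of its base
- plant: bystander: small plant in a clay pot, pot 78 mm across and 70 mm high, leaves to 150 mm, origin at the centre of its base
- glass: bystander: empty drinking glass, 68 mm across, 100 mm high, origin at the centre of its base
- gluestick: bystander: glue stick standing upright between stand and neighbour on the +y side, 29 mm across, 86 mm high, origin at the centre of its base
- highlighter: bystander: flat highlighter pen lying on the desk on the -y side of the stand, 118 mm long, 20 mm wide, 13 mm high, origin on its underside
- mouse: bystander: black computer mouse, 100 by 60 by 32 mm, origin at the centre of its underside
There are look-alikes about, which are no part of the job. Leave any blue or orange look-alike of the clip alone.

How it is judged:
On the way, in this order (a step that is already met when the one before it is completed fails the run):
1. the board stands in the stand's slot, fully down, and is let go (x of board in the frame of stand between -0.004 and 0.004 m and y of board in the frame of stand between -0.025 and 0.025 m and z of board in the frame of stand below 0.012 m and angle between board's own z axis and vertical below 0.12 rad and angle between the y axis of board and the y axis of stand, either way round below 0.12 rad and contact force between the fingers and board below 0.1 N and linear speed of board below 0.02 m/s), for 0.3 s.
2. the clip is off the tidy, carried by the fingers and squeezed open (distance between clip_a_lip and clip_b_lip above 0.018 m and contact force between the fingers and clip above 4 N and contact force between clip and tidy below 0.05 N and z of clip in the frame of tidy above 0.116 m), for 0.1 s.
At the end, for the whole second after the job is handed in: Board down in the slot (4 mm), centred within 25 mm, upright (0.12 rad), untouched. Clip gripped (over 4 N), clear gap over 14 mm, lips either side of the board, 8 mm or more below its top edge, within 25 mm of its middle, in line (0.2 rad), under 0.6 N on the board, still (x of board in the frame of stand between -0.004 and 0.004 m and y of board in the frame of stand between -0.025 and 0.025 m and z of board in the frame of stand below 0.012 m and angle between board's own z axis and vertical below 0.12 rad and angle between the y axis of board and the y axis of stand, either way round below 0.12 rad and contact force between the fingers and board below 0.1 N and distance between clip_a_lip and clip_b_lip above 0.018 m and contact force between the fingers and clip above 4 N and ((x of clip_a_lip in the frame of board above 0.005 m and x of clip_b_lip in the frame of board below -0.005 m) or (x of clip_b_lip in the frame of board above 0.005 m and x of clip_a_lip in the frame of board below -0.005 m)) and z of each of clip_a_lip, clip_b_lip in the frame of board below 0.142 m and y of clip in the frame of board between -0.025 and 0.025 m and angle between the y axis of clip and the y axis of board, either way round below 0.2 rad and angle between clip's own z axis and vertical below 0.3 rad and contact force between clip and board below 0.6 N and linear speed of clip below 0.02 m/s); the arm keeps its last pose, push and grip.
It fails at once if something else on the desk is shifted over 25 mm or tipped (distance of any of photo, mug, plant, glass, gluestick, highlighter, mouse from where it was at the start of the episode above 0.025 m or angle between any of photo, mug, plant, glass, gluestick, highlighter, mouse's own z axis and vertical above 0.35 rad).
It also fails if it takes over 53 s, if anything falls off the work surface, if the arm or the gripper's body presses on something with over 40 N, if the wrist force passes 120 N, or if a joint passes its speed limit or range.

## Working session

There is one attempt and no reset: what is moved stays moved. The work goes in short steps, Python scripts to look and compute and a tool call to move; the robot and the scene stay as the last step left them, time stands still between calls to the robot, and variables do not carry over. Pictures are saved under pics/ and viewed, at most 10 in all, crops included, and the job is handed in when it is done.

Besides the shell and the picture viewer there is one more tool, called after ">>>" as name(argument=value, ...) on one line, values as JSON. step_arm: Moves the arm, as the interface text tells. Its arguments: {"type":"object","properties":{"increments":{"type":"array","items":{"type":"object","properties":{"offset":{"type":"array","items":{"type":"number"}},"twist":{"type":"array","items":{"type":"number"}},"gripper":{"type":"number"}}}},"squeeze":{"type":"number"}},"required":["increments"]}

```bash
mkdir -p pics
python3 - <<'E'
from station import robot
import cv2,numpy as np
for n in("scene","top"):
    p,d=robot.grab_frame(n); c=robot.camera_params(n)
    np.savez(f"{n}.npz",p=p,d=d,K=c["camera_matrix"],T=c["pose"])
    cv2.imwrite(f"pics/{n}0.png",p[:,:,::-1]); print(n,np.round(c["pose"],3).tolist(),np.array(c["camera_matrix"]).tolist())
s=robot.sense();print(s)
E
```

```text
scene [[0.401, 0.612, -0.681, 1.406], [0.916, -0.271, 0.296, -0.458], [-0.003, -0.743, -0.67, 1.018], [0.0, 0.0, 0.0, 1.0]] [[582.409532943566, 0.0, 319.7371263305138], [0.0, 582.409532943566, 241.39444143108798], [0.0, 0.0, 1.0]]
top [[-0.028, -0.978, 0.208, 0.195], [-1.0, 0.028, -0.002, -0.037], [-0.004, -0.208, -0.978, 1.495], [0.0, 0.0, 0.0, 1.0]] [[510.42243883431354, 0.0, 318.57865079407566], [0.0, 510.42243883431354, 245.55207979908215], [0.0, 0.0, 1.0]]
{'time_s': 0.1, 'joint_pos': array([-1.28699454e+00,  2.76494816e-01,  1.50596612e+00, -7.51541633e-06,
        1.36074135e+00, -1.20955358e-01]), 'qd': array([-1.07119484e-03, -1.50682421e-03, -2.21364456e-04, -1.85632202e-05,
       -1.90439064e-03, -6.71481384e-04]), 'joint_efforts': array([ 3.29319802e-03, -4.05451512e+01, -2.37781173e+01,  7.07534538e-02,
        2.98051746e-02, -4.39292046e-05]), 'eef_pos': array([ 0.22630464, -0.5280391 ,  0.20472844]), 'ee_rot': array([-8.01850427e-04,  9.79590781e-01,  2.01000633e-01, -6.91206015e-05]), 'contact_force': array([-0.00021672,  0.13794061, -0.18790101]), 'moment': array([-0.02638063,  0.01473582,  0.034043  ]), 'grip_force': 0.0, 'opening': 0.09376768717253005}
```

View pics/scene0.png

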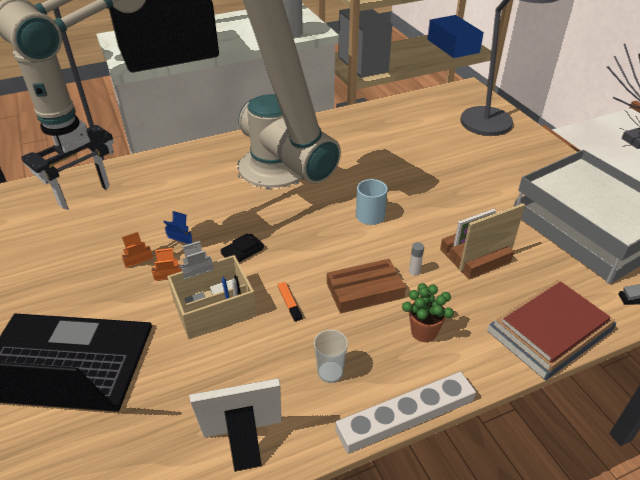

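View pics/top0.png

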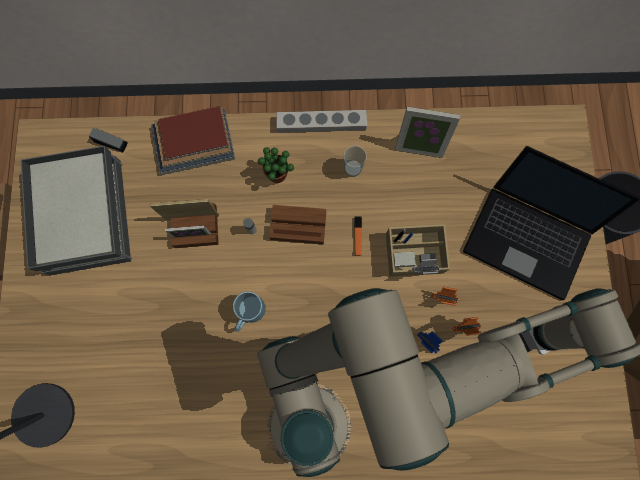

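The top view shows the rack at (192,225), with the tall plain board in its far slot (185,210) and the white-edged photo in the near slot. The stand is at (297,225) and the tidy at (418,250). There are four clip candidates:
- silver at (428,262) top / (195,262) scene
- orange at (445,296)
- orange at (468,326)
- blue at (430,341)

The silver one fits: it is steel and sits on the tidy's near wall.

```bash
cat > h.py <<'E'
import numpy as np,cv2
def cloud(n):
    z=np.load(n+".npz");d=z["d"];K=z["K"];T=z["T"]
    v,u=np.mgrid[:480,:640]
    P=np.stack([(u-K[0,2])/K[0,0]*d,(v-K[1,2])/K[1,1]*d,d],-1)@T[:3,:3].T+T[:3,3]
    P[d<=0]=np.nan
    return z["p"],P
def rect(q):
    (c,s,a)=cv2.minAreaRect((q*1000).astype(np.float32)); return np.round(c,1),np.round(s,1),round(a,1)
E
python3 - <<'E'
from h import *
for n,boxes in {"top":dict(stand=(262,198,332,248),rack=(150,195,222,252),tidy=(382,222,452,280)),"scene":dict(stand=(322,255,412,312),rack=(435,200,530,280),tidy=(160,235,262,335))}.items():
    p,P=cloud(n)
    big=cv2.resize(p[235:285,140:245] if n=="scene" else p[190:285,140:460],None,fx=6 if n=="scene" else 2.5,fy=6 if n=="scene" else 2.5,interpolation=cv2.INTER_CUBIC)
    cv2.imwrite(f"pics/c_{n}.png",big[:,:,::-1])
    for k,(a,b,c,e) in boxes.items():
        q=P[b:e,a:c].reshape(-1,3);q=q[~np.isnan(q[:,0])]
        for lo,hi in {"stand":[(.033,.043)],"rack":[(.033,.043),(.05,.1),(.09,.104),(.12,.145),(.145,.2)],"tidy":[(.074,.086),(.095,.11),(.11,.15)]}[k]:
            m=q[(q[:,2]>lo)&(q[:,2]<hi)]
            if len(m)>5: print(n,k,lo,len(m),m.mean(0).round(4),m[:,2].max().round(4),rect(m[:,:2]))
E
python3 - <<'E'
import cv2;a=cv2.imread('pics/c_scene.png');b=cv2.imread('pics/c_top.png')
import numpy as np
w=800;o=np.zeros((a.shape[0]+b.shape[0],w,3),np.uint8);o[:a.shape[0],:a.shape[1]]=a;o[a.shape[0]:,:b.shape[1]]=b
cv2.imwrite('pics/comb1.png',o);print(o.shape)
E
```

```text
top stand 0.033 1427 [0.5744 0.0208 0.038 ] 0.043 (array([575.3,  20.8]), array([160.1, 102.5]), 84.0)
top rack 0.033 862 [0.5663 0.3259 0.0383] 0.043 (array([567.9, 326.2]), array([117.1, 155.1]), 16.0)
top rack 0.05 472 [0.5836 0.3351 0.0753] 0.1 (array([577.7, 336.2]), array([ 69.7, 160.2]), 5.7)
top rack 0.09 130 [0.5826 0.3365 0.0976] 0.1039 (array([577.3, 336.7]), array([ 64.5, 159.3]), 3.7)
top rack 0.12 166 [0.6071 0.3361 0.1329] 0.1449 (array([606.8, 339.2]), array([  7.7, 160.2]), 4.8)
top rack 0.145 242 [0.6092 0.3388 0.1564] 0.1673 (array([610.1, 338.6]), array([ 11.3, 159.4]), 3.8)
top tidy 0.074 378 [ 0.4893 -0.3201  0.0792] 0.086 (array([ 479.2, -322.5]), array([136.1, 161.6]), 1.8)
top tidy 0.095 126 [ 0.4305 -0.3284  0.1012] 0.1099 (array([ 457.9, -302.3]), array([144.1,  58. ]), 38.5)
top tidy 0.11 149 [ 0.44   -0.3247  0.1267] 0.1463 (array([ 465., -317.]), array([146.9,  51.1]), 23.0)
scene stand 0.033 2024 [0.578  0.0173 0.0387] 0.043 (array([577.6,  41.1]), array([206.9, 106.4]), 83.3)
scene rack 0.033 816 [0.6003 0.3219 0.0386] 0.043 (array([567.4, 409.3]), array([135.4, 317. ]), 9.3)
scene rack 0.05 944 [0.6005 0.3305 0.075 ] 0.1 (array([567. , 393.3]), array([ 96.4, 292.9]), 15.0)
scene rack 0.09 284 [0.599  0.3287 0.0977] 0.104 (array([580.6, 336.1]), array([ 73. , 161.4]), 3.1)
scene rack 0.12 413 [0.6139 0.3324 0.1324] 0.145 (array([613.5, 337.2]), array([ 11.2, 163.7]), 1.4)
scene rack 0.145 386 [0.6126 0.3347 0.1549] 0.1646 (array([610.4, 336.6]), array([ 14.1, 163.4]), 3.3)
scene tidy 0.074 828 [ 0.4794 -0.3264  0.0794] 0.086 (array([ 432.4, -326.4]), array([233.5, 162.2]), 2.2)
scene tidy 0.095 207 [ 0.4471 -0.3263  0.1017] 0.1099 (array([ 459.1, -306.5]), array([150. ,  64.4]), 36.9)
scene tidy 0.11 398 [ 0.4303 -0.331   0.126 ] 0.1444 (array([ 466.4, -318.6]), array([149.8,  49.5]), 22.5)
(538, 800, 3)
```

View pics/comb1.png

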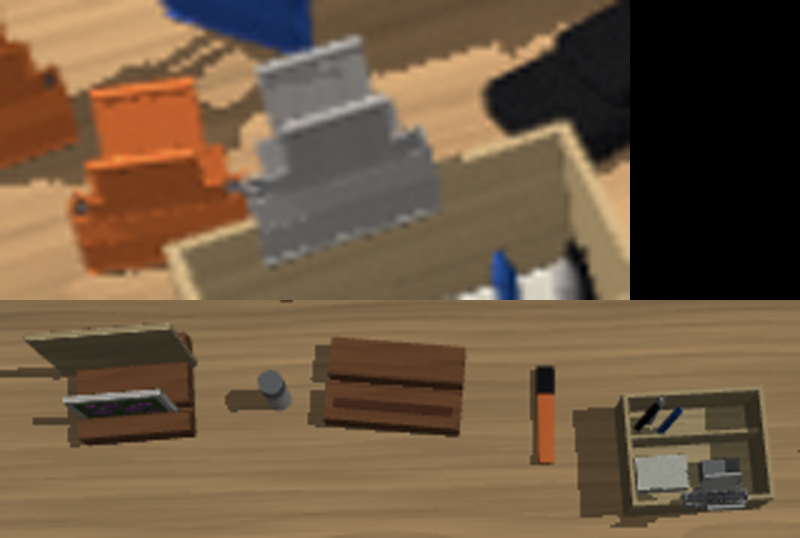

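The crop confirms the silver steel clip on the tidy's near rim. The orange and blue ones lie on the desk and stay there. Next I write a row planner.

```bash
cat >> h.py <<'E'
from scipy.spatial.transform import Rotation as R
import json
def pose(s):
    q=s["ee_rot"]; return np.array(s["eef_pos"]),R.from_quat([q[1],q[2],q[3],q[0]])
def down(yaw):  # tool z down, tool y at angle yaw (deg) in world
    y=np.array([np.cos(np.radians(yaw)),np.sin(np.radians(yaw)),0]);z=np.array([0,0,-1.]);return R.from_matrix(np.stack([np.cross(y,z),y,z],1))
def plan(p,r,p1,r1,n,g=None,dec=2):
    out=[]
    for i in range(n):
        k=n-i
        o=np.round(r.inv().apply((p1-p)/k)*100,dec)
        t=np.round(np.degrees((r.inv()*r1).as_rotvec())/k,1)
        p=p+r.apply(o/100);r=r*R.from_rotvec(np.radians(t))
        e={"offset":(o+0).tolist(),"twist":(t+0).tolist()}
        if g is not None:e["gripper"]=g
        out.append(e)
    print(json.dumps(out));return p,r
E
python3 - <<'E'
from station import robot
from h import *
s=robot.sense();p,r=pose(s)
T=robot.camera_params("wrist")["pose"];print(np.round(r.inv().apply(T[:3,3]-p),4),np.round(r.as_matrix().T@T[:3,:3],3).tolist(),robot.camera_params("wrist")["camera_matrix"])
p,r=plan(p,r,np.array([.40,-.15,.36]),down(-31),10,6)
p,r=plan(p,r,np.array([.53,.14,.38]),down(3.5),8,6)
E
```

```text
[ 0.0686  0.0003 -0.1782] [[0.0, -0.971, -0.238], [1.0, 0.0, -0.001], [0.001, -0.238, 0.971]] [[405.5512497    0.         316.69937572]
 [  0.         405.5512497  237.04824088]
 [  0.           0.           1.        ]]
[{"offset": [3.09, -2.79, -1.55], "twist": [0.0, 0.0, -3.6], "gripper": 6}, {"offset": [3.25, -2.59, -1.55], "twist": [0.0, 0.0, -3.6], "gripper": 6}, {"offset": [3.41, -2.39, -1.55], "twist": [0.0, 0.0, -3.6], "gripper": 6}, {"offset": [3.55, -2.17, -1.55], "twist": [0.0, 0.0, -3.6], "gripper": 6}, {"offset": [3.68, -1.94, -1.55], "twist": [0.0, 0.0, -3.6], "gripper": 6}, {"offset": [3.8, -1.7, -1.55], "twist": [0.0, 0.0, -3.6], "gripper": 6}, {"offset": [3.9, -1.46, -1.54], "twist": [0.0, 0.0, -3.6], "gripper": 6}, {"offset": [3.98, -1.21, -1.55], "twist": [0.0, 0.0, -3.5], "gripper": 6}, {"offset": [4.05, -0.97, -1.54], "twist": [0.0, 0.0, -3.6], "gripper": 6}, {"offset": [4.11, -0.71, -1.55], "twist": [-0.1, -0.1, -3.5], "gripper": 6}]
[{"offset": [3.94, -0.47, -0.25], "twist": [0.0, 0.0, -4.3], "gripper": 6}, {"offset": [3.97, -0.18, -0.25], "twist": [0.0, 0.0, -4.3], "gripper": 6}, {"offset": [3.97, 0.12, -0.25], "twist": [0.0, 0.0, -4.3], "gripper": 6}, {"offset": [3.95, 0.42, -0.25], "twist": [0.0, 0.0, -4.3], "gripper": 6}, {"offset": [3.91, 0.71, -0.26], "twist": [0.0, 0.0, -4.3], "gripper": 6}, {"offset": [3.84, 1.0, -0.25], "twist": [0.0, 0.0, -4.3], "gripper": 6}, {"offset": [3.76, 1.29, -0.26], "twist": [0.0, 0.0, -4.4], "gripper": 6}, {"offset": [3.65, 1.57, -0.25], "twist": [0.0, 0.0, -4.3], "gripper": 6}]
```

>>> step_arm(increments=[{"offset": [3.1,-2.8,-1.5],"twist": [0,0,-3.6],"gripper": 6},{"offset": [3.25,-2.6,-1.5],"twist": [0,0,-3.6],"gripper": 6},{"offset": [3.4,-2.4,-1.5],"twist": [0,0,-3.6],"gripper": 6},{"offset": [3.55,-2.2,-1.5],"twist": [0,0,-3.6],"gripper": 6},{"offset": [3.7,-1.9,-1.5],"twist": [0,0,-3.6],"gripper": 6},{"offset": [3.8,-1.7,-1.5],"twist": [0,0,-3.6],"gripper": 6},{"offset": [3.9,-1.5,-1.5],"twist": [0,0,-3.6],"gripper": 6},{"offset": [4.0,-1.2,-1.5],"twist": [0,0,-3.6],"gripper": 6},{"offset": [4.0,-1.0,-1.5],"twist": [0,0,-3.6],"gripper": 6},{"offset": [4.1,-0.7,-1.5],"twist": [0,0,-3.6],"gripper": 6}])

```text
time_s: 1.1
eef_pos: [0.3996, -0.1481, 0.3559]
ee_rot: [-0.0, 0.869, 0.495, -0.0]
contact_force: [1.1, -0.5, -0.1]
opening: 0.0599
grip_force: 0.0
```

>>> step_arm(increments=[{"offset": [4.0,-0.5,-0.2],"twist": [0,0,-4.3],"gripper": 6},{"offset": [4.0,-0.2,-0.2],"twist": [0,0,-4.3],"gripper": 6},{"offset": [4.0,0.1,-0.2],"twist": [0,0,-4.3],"gripper": 6},{"offset": [4.0,0.4,-0.2],"twist": [0,0,-4.3],"gripper": 6},{"offset": [3.9,0.7,-0.2],"twist": [0,0,-4.3],"gripper": 6},{"offset": [3.8,1.0,-0.2],"twist": [0,0,-4.3],"gripper": 6},{"offset": [3.8,1.3,-0.2],"twist": [0,0,-4.3],"gripper": 6},{"offset": [3.7,1.6,-0.2],"twist": [0,0,-4.3],"gripper": 6},{"offset": [0,0,0],"twist": [0,0,0],"gripper": 6}])

```text
time_s: 2.0
eef_pos: [0.5299, 0.147, 0.37]
ee_rot: [-0.001, 0.682, 0.731, 0.0]
contact_force: [-0.0, -0.1, 0.9]
opening: 0.0598
grip_force: 0.0
```

```bash
cat > w.py <<'E'
from station import robot
from h import *
import sys
def snap(name):
    c=robot.camera_params("wrist");p,d=robot.grab_frame("wrist")
    np.savez(f"{name}.npz",p=p,d=d,K=c["camera_matrix"],T=c["pose"]);cv2.imwrite(f"pics/{name}.png",p[:,:,::-1])
    s=robot.sense();print(round(s["time_s"],2),np.round(s["eef_pos"],4),np.round(s["ee_rot"],4),s["opening"])
E
python3 -c "
from w import *
snap('w1')"
```

```text
2.05 [0.5289 0.1447 0.3702] [-7.000e-04  6.835e-01  7.300e-01 -8.000e-04] 0.060252251596445504
```

View pics/w1.png

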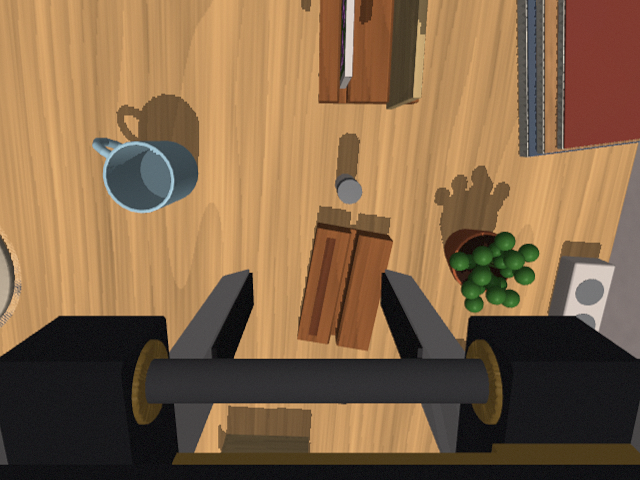

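The wrist view shows the stand at (345,285) with its slot from (354,232) to (337,345), and the rack with the board's near end at (408,60). I fit the stand from this view.

Run:
```python
from h import *
p,P=cloud("w1")
q=P[215:355,290:395].reshape(-1,3);m=q[(q[:,2]>.033)&(q[:,2]<.044)];print("stand",len(m),m[:,2].mean(),rect(m[:,:2]))
# slot & rack floor
c=np.array([.5753,.0208]);yaw=np.radians(-6)
ex=np.array([np.cos(yaw),np.sin(yaw)]);ey=np.array([-ex[1],ex[0]])
a=q[(q[:,2]>.004)&(q[:,2]<.031)];l=(a[:,:2]-c)@np.stack([ex,ey],1);k=(abs(l[:,0])<.012)&(abs(l[:,1])<.075);f=np.polyfit(l[k,1],l[k,0],1);print("slot pts",k.sum(),f)
q=P[0:110,300:440].reshape(-1,3);
for lo,hi in((.034,.043),(.06,.08),(.08,.1),(.1,.12),(.12,.14),(.14,.153),(.153,.165)):
    m=q[(q[:,2]>lo)&(q[:,2]<hi)&(q[:,0]>(.58 if lo>.05 else 0))]
    if len(m)>5: print(lo,len(m),m.mean(0).round(4),rect(m[:,:2]))
```

```text
stand 7524 0.03692133577600131 (array([573.9,  17.8]), array([161.5, 100.4]), 83.8)
slot pts 721 [0.00450886 0.00159052]
0.034 6300 [0.5654 0.3172 0.0371] (array([580.1, 314. ]), array([118.9, 118.1]), 4.0)
0.06 358 [0.6066 0.3103 0.0703] (array([606.4, 311.3]), array([  6.8, 109.4]), 6.7)
0.08 382 [0.6067 0.3078 0.0901] (array([606.7, 308.8]), array([  5.9, 104.2]), 6.5)
0.1 419 [0.607  0.3047 0.11  ] (array([606.8, 305.7]), array([ 6.5, 98.1]), 7.0)
0.12 456 [0.6071 0.3021 0.1301] (array([607. , 302.7]), array([ 6.6, 92.2]), 7.3)
0.14 308 [0.6073 0.2989 0.1465] (array([607.2, 299.4]), array([ 7. , 85.4]), 7.8)
0.153 956 [0.6107 0.2989 0.1568] (array([611.2, 298.1]), array([ 8.9, 81.8]), 3.4)
```

Run:
```python
from station import robot
from h import *
p,r=pose(robot.sense())
p,r=plan(p,r,np.array([.609,.337,.25]),down(3.7),7,6,1)
p,r=plan(p,r,np.array([.609,.337,.123]),down(3.7),6,6)
```

```text
[{"offset": [2.7, 1.3, 1.7], "twist": [0.0, 0.0, 0.0], "gripper": 6}, {"offset": [2.7, 1.3, 1.7], "twist": [0.0, 0.0, 0.0], "gripper": 6}, {"offset": [2.7, 1.3, 1.7], "twist": [0.0, 0.0, 0.0], "gripper": 6}, {"offset": [2.6, 1.3, 1.7], "twist": [0.0, 0.0, 0.0], "gripper": 6}, {"offset": [2.7, 1.4, 1.7], "twist": [0.0, 0.0, 0.0], "gripper": 6}, {"offset": [2.6, 1.3, 1.7], "twist": [-0.1, 0.0, 0.0], "gripper": 6}, {"offset": [2.7, 1.4, 1.8], "twist": [0.0, 0.0, 0.1], "gripper": 6}]
[{"offset": [-0.01, 0.0, 2.12], "twist": [0.0, 0.0, 0.0], "gripper": 6}, {"offset": [0.0, 0.0, 2.12], "twist": [0.0, 0.0, 0.0], "gripper": 6}, {"offset": [-0.01, 0.0, 2.12], "twist": [0.0, 0.0, 0.0], "gripper": 6}, {"offset": [0.0, -0.01, 2.11], "twist": [0.0, 0.0, 0.0], "gripper": 6}, {"offset": [-0.01, 0.0, 2.12], "twist": [0.0, 0.0, 0.0], "gripper": 6}, {"offset": [0.0, -0.01, 2.11], "twist": [0.0, 0.0, 0.0], "gripper": 6}]
```

>>> step_arm(increments=[{"offset": [2.7,1.3,1.7]},{"offset": [2.7,1.3,1.7]},{"offset": [2.7,1.3,1.7]},{"offset": [2.6,1.3,1.7]},{"offset": [2.7,1.4,1.7]},{"offset": [2.6,1.3,1.7]},{"offset": [2.7,1.4,1.8]},{"offset": [0,0,0]},{"offset": [0,0,0]}])

```text
invalid input at $.increments[0]: expected keys offset, twist, gripper
```

Run:
```python
from w import *
snap('w2')
p,P=cloud("w2")
q=P.reshape(-1,3);q=q[(q[:,0]>.58)&(q[:,0]<.64)&(q[:,1]>.2)&(q[:,1]<.45)]
m=q[(q[:,2]>.152)&(q[:,2]<.165)];print(len(m),m.mean(0),rect(m[:,:2]))
```

```text
2.1 [0.5284 0.1433 0.3705] [-4.000e-04  6.842e-01  7.293e-01 -1.100e-03] 0.05986778304252614
955 [0.61068939 0.29716027 0.15676517] (array([611.2, 296.4]), array([ 8.6, 78.5]), 3.2)
```

>>> step_arm(increments=[{"offset": [2.7,1.3,1.7],"twist": [0,0,0],"gripper": 6},{"offset": [2.7,1.3,1.7],"twist": [0,0,0],"gripper": 6},{"offset": [2.7,1.3,1.7],"twist": [0,0,0],"gripper": 6},{"offset": [2.7,1.3,1.7],"twist": [0,0,0],"gripper": 6},{"offset": [2.7,1.4,1.7],"twist": [0,0,0],"gripper": 6},{"offset": [2.7,1.3,1.7],"twist": [0,0,0],"gripper": 6},{"offset": [2.7,1.4,1.8],"twist": [0,0,0],"gripper": 6},{"offset": [0,0,0],"twist": [0,0,0],"gripper": 6},{"offset": [0,0,0],"twist": [0,0,0],"gripper": 6}])

```text
time_s: 3.0
eef_pos: [0.6094, 0.3358, 0.2507]
ee_rot: [-0.0, 0.685, 0.729, -0.001]
contact_force: [-0.9, 0.3, 0.8]
opening: 0.0601
grip_force: 0.0
```

Run:
```python
from w import *
snap('w3')
p,P=cloud("w3")
q=P.reshape(-1,3);q=q[(q[:,0]>.58)&(q[:,0]<.64)&(q[:,1]>.2)&(q[:,1]<.45)]
m=q[(q[:,2]>.152)&(q[:,2]<.165)];print(len(m),m.mean(0),rect(m[:,:2]))
p,r=pose(robot.sense())
plan(p,r,np.array([.609,.337,.123]),down(3.5),6,6)
```

```text
3.05 [0.6096 0.3356 0.2519] [ 4.000e-04  6.852e-01  7.284e-01 -5.000e-04] 0.06012550064389957
2554 [0.60889641 0.34318757 0.15696005] (array([609.4, 337.3]), array([  7.5, 159.9]), 3.4)
[{"offset": [0.03, -0.01, 2.15], "twist": [0.0, 0.0, 0.0], "gripper": 6}, {"offset": [0.03, -0.01, 2.15], "twist": [0.0, 0.0, 0.0], "gripper": 6}, {"offset": [0.02, -0.01, 2.15], "twist": [0.0, 0.0, 0.0], "gripper": 6}, {"offset": [0.03, -0.01, 2.15], "twist": [0.0, 0.0, 0.0], "gripper": 6}, {"offset": [0.02, 0.0, 2.14], "twist": [0.0, 0.0, 0.0], "gripper": 6}, {"offset": [0.03, -0.01, 2.15], "twist": [0.0, 0.1, 0.0], "gripper": 6}]
```

Board centre is (0.6094, 0.3373) at yaw 3.4°, and the tool is already over it. Next: descend and grip.

>>> step_arm(increments=[{"offset": [0,0,2.1],"twist": [0,0,0],"gripper": 6},{"offset": [0.1,0,2.1],"twist": [0,0,0],"gripper": 6},{"offset": [0,0,2.1],"twist": [0,0,0],"gripper": 5},{"offset": [0,0,2.1],"twist": [0,0,0],"gripper": 4},{"offset": [0,0,2.1],"twist": [0,0,0],"gripper": 3},{"offset": [0,0,2.3],"twist": [0,0,0],"gripper": 2},{"offset": [0,0,0],"twist": [0,0,0],"gripper": 0},{"offset": [0,0,0],"twist": [0,0,0],"gripper": 0},{"offset": [0,0,0],"twist": [0,0,0],"gripper": 0},{"offset": [0,0,0],"twist": [0,0,0],"gripper": 0}], squeeze=25)

```text
time_s: 4.05
eef_pos: [0.6104, 0.3381, 0.1258]
ee_rot: [0.001, 0.685, 0.729, 0.001]
contact_force: [-1.6, -1.1, 4.7]
opening: 0.0079
grip_force: 25.0
```

>>> step_arm(increments=[{"offset": [0,0,-0.8],"twist": [0,0,0],"gripper": 0},{"offset": [0,0,-1.6],"twist": [0,0,0],"gripper": 0},{"offset": [0,0,-2],"twist": [0,0,0],"gripper": 0},{"offset": [0,0,-2],"twist": [0,0,0],"gripper": 0},{"offset": [0,0,-2],"twist": [0,0,0],"gripper": 0},{"offset": [0,0,-2],"twist": [0,0,0],"gripper": 0},{"offset": [0,0,-2],"twist": [0,0,0],"gripper": 0},{"offset": [0,0,-1.6],"twist": [0,0,0],"gripper": 0},{"offset": [0,0,0],"twist": [0,0,0],"gripper": 0}])

```text
time_s: 4.95
eef_pos: [0.6109, 0.3392, 0.267]
ee_rot: [0.001, 0.684, 0.729, 0.003]
contact_force: [1.1, 1.2, -1.3]
opening: 0.0077
grip_force: 25.0
```

Run:
```python
from w import *
snap('w4')
p,P=cloud("w4")
q=P.reshape(-1,3);q=q[(q[:,0]>.56)&(q[:,0]<.66)&(q[:,1]>.2)&(q[:,1]<.45)]
m=q[(q[:,2]>.287)&(q[:,2]<.31)];print(len(m),m.mean(0),rect(m[:,:2]))
s=robot.sense();print(s["contact_force"],s["opening"])
p,r=pose(s)
p,r=plan(p,r,np.array([.5745,.0192,.255]),down(-6.1),10,0,1)
plan(p,r,np.array([.5745,.0192,.165]),down(-6.1),4,0,1)
```

```text
5.0 [0.6101 0.3388 0.2651] [7.000e-04 6.845e-01 7.290e-01 1.600e-03] 0.007883184311376312
7775 [0.60924326 0.35852843 0.29845244] (array([610. , 347.3]), array([140.9,  32.1]), 83.7)
[ 0.23611975 -0.19427521 -1.58678042] 0.007883184311376312
[{"offset": [-3.2, -0.6, 0.1], "twist": [0.0, 0.0, 1.0], "gripper": 0}, {"offset": [-3.2, -0.5, 0.1], "twist": [0.0, 0.0, 1.0], "gripper": 0}, {"offset": [-3.2, -0.4, 0.1], "twist": [0.0, 0.0, 1.0], "gripper": 0}, {"offset": [-3.2, -0.4, 0.1], "twist": [0.0, 0.0, 1.0], "gripper": 0}, {"offset": [-3.2, -0.3, 0.1], "twist": [0.0, 0.0, 1.0], "gripper": 0}, {"offset": [-3.2, -0.3, 0.1], "twist": [0.0, 0.0, 0.9], "gripper": 0}, {"offset": [-3.2, -0.2, 0.1], "twist": [0.0, 0.0, 1.0], "gripper": 0}, {"offset": [-3.2, -0.2, 0.1], "twist": [0.1, 0.0, 0.9], "gripper": 0}, {"offset": [-3.2, -0.1, 0.1], "twist": [0.0, 0.0, 1.0], "gripper": 0}, {"offset": [-3.2, -0.1, 0.1], "twist": [0.1, -0.1, 0.9], "gripper": 0}]
[{"offset": [0.0, 0.0, 2.2], "twist": [0.0, 0.0, 0.0], "gripper": 0}, {"offset": [0.0, 0.0, 2.3], "twist": [0.0, 0.0, 0.0], "gripper": 0}, {"offset": [0.0, 0.0, 2.2], "twist": [0.0, 0.0, 0.0], "gripper": 0}, {"offset": [0.0, 0.0, 2.3], "twist": [0.0, 0.0, 0.0], "gripper": 0}]
```

View pics/w4.png

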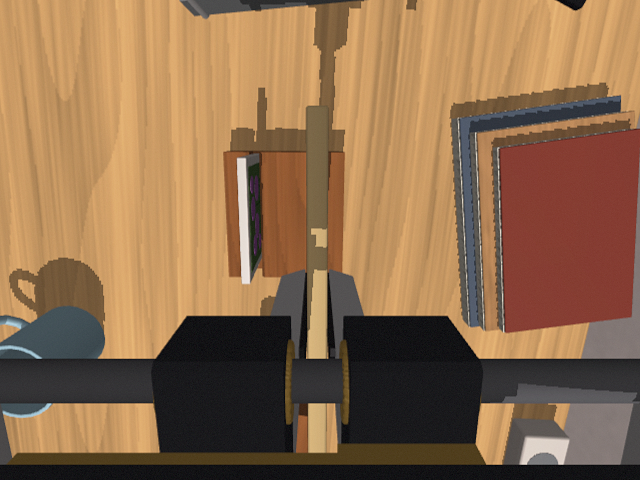

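The board hangs straight between the fingers (edge at column 318, rows 105–450) and the photo is still in its slot at (248,215). Next, carry it over to the stand.

>>> step_arm(increments=[{"offset": [-3.2,-0.6,0.1],"twist": [0,0,1],"gripper": 0},{"offset": [-3.2,-0.5,0.1],"twist": [0,0,1],"gripper": 0},{"offset": [-3.2,-0.4,0.1],"twist": [0,0,1],"gripper": 0},{"offset": [-3.2,-0.4,0.1],"twist": [0,0,1],"gripper": 0},{"offset": [-3.2,-0.3,0.1],"twist": [0,0,1],"gripper": 0},{"offset": [-3.2,-0.3,0.1],"twist": [0,0,0.9],"gripper": 0},{"offset": [-3.2,-0.2,0.1],"twist": [0,0,1],"gripper": 0},{"offset": [-3.2,-0.2,0.1],"twist": [0.1,0,0.9],"gripper": 0},{"offset": [-3.2,-0.1,0.1],"twist": [0,0,1],"gripper": 0},{"offset": [-3.2,-0.1,0.1],"twist": [0,0,0.9],"gripper": 0}])

```text
time_s: 6.0
eef_pos: [0.5729, 0.0173, 0.2522]
ee_rot: [-0.001, 0.744, 0.668, -0.001]
contact_force: [0.4, 0.4, -1.8]
opening: 0.008
grip_force: 25.0
```

>>> step_arm(increments=[{"offset": [0,0,2.2],"twist": [0,0,0],"gripper": 0},{"offset": [0,0,2.2],"twist": [0,0,0],"gripper": 0},{"offset": [0,0,2.0],"twist": [0,0,0],"gripper": 0},{"offset": [0,0,1.4],"twist": [0,0,0],"gripper": 0},{"offset": [0,0,0],"twist": [0,0,0],"gripper": 0},{"offset": [0,0,0],"twist": [0,0,0],"gripper": 0}])

```text
time_s: 6.6
eef_pos: [0.5733, 0.0186, 0.175]
ee_rot: [-0.001, 0.744, 0.668, -0.001]
contact_force: [-0.1, 0.5, -1.1]
opening: 0.0079
grip_force: 25.0
```

Run:
```python
from w import *
snap('w5')
for n in("top","scene"):
    p,d=robot.grab_frame(n); c=robot.camera_params(n); np.savez(f"{n}.npz",p=p,d=d,K=c["camera_matrix"],T=c["pose"])
    cv2.imwrite(f"pics/{n}5.png",cv2.resize((p[190:260,240:350] if n=="top" else p[190:330,300:440]),None,fx=4,fy=4)[:,:,::-1])
a=cv2.imread("pics/top5.png");b=cv2.imread("pics/scene5.png")[:,:,:]
w=cv2.imread("pics/w5.png")[60:340,230:430]
w=cv2.resize(w,None,fx=1.2,fy=1.2);o=np.zeros((600,800,3),np.uint8);b=cv2.resize(b,None,fx=.98,fy=.98)
o[:280,:440]=a;o[:w.shape[0],450:450+w.shape[1]]=w; b=cv2.resize(b,(400,310)) ;o[285:595,:400]=b;cv2.imwrite("pics/comb5.png",o)
for n in("w5","scene","top"):
    p,P=cloud(n);q=P.reshape(-1,3)
    q=q[(q[:,0]>.52)&(q[:,0]<.62)&(q[:,1]>-.07)&(q[:,1]<.11)]
    for lo,hi in((.06,.09),(.09,.12),(.12,.16),(.195,.22)):
        m=q[(q[:,2]>lo)&(q[:,2]<hi)]
        if len(m)>20:print(n,lo,len(m),m.mean(0).round(4),rect(m[:,:2]))
print(robot.sense()["contact_force"])
```

```text
6.65 [0.5739 0.0185 0.1757] [-5.000e-04  7.437e-01  6.685e-01 -5.000e-04] 0.007814594557570007
w5 0.195 7933 [0.5753 0.0377 0.2066] (array([574.1,  26.7]), array([141.1,  31.9]), 74.0)
scene 0.06 571 [0.5779 0.0155 0.0755] (array([578.3,  18.2]), array([161.4,   9.8]), 83.8)
scene 0.09 634 [0.5782 0.0161 0.105 ] (array([578.6,  18. ]), array([161.3,  10.8]), 84.3)
scene 0.12 894 [0.5781 0.0158 0.1402] (array([578.9,  17.8]), array([161.4,  13.7]), 83.0)
scene 0.195 423 [0.5777 0.0029 0.2044] (array([578. ,  17.7]), array([159.8,  35.2]), 75.6)
top 0.06 47 [0.5694 0.0049 0.0751] (array([571.2,  21.1]), array([156.8,   3.3]), 83.7)
top 0.09 62 [0.5705 0.0167 0.1047] (array([570.8,  21.3]), array([156.6,   4.1]), 83.4)
top 0.12 103 [0.5707 0.0178 0.1403] (array([571.2,  20.2]), array([159.2,   5.9]), 84.8)
top 0.195 116 [0.5734 0.0192 0.2059] (array([574.4,  20.1]), array([159. ,   9.6]), 83.6)
[ 0.02890199  0.57781767 -1.17490212]
```

View pics/comb5.png

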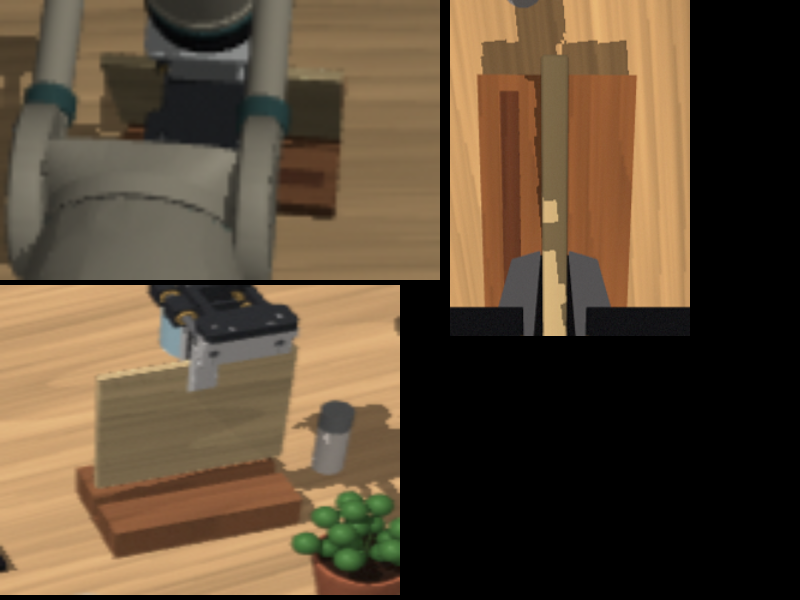

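Board is aligned over the slot at about 58 mm bottom height, with x and yaw both matching. Lowering slowly.

>>> step_arm(increments=[{"offset": [0,0.05,1.0],"twist": [0,0,0],"gripper": 0},{"offset": [0,0,0.8],"twist": [0,0,0],"gripper": 0},{"offset": [0,0,0.5],"twist": [0,0,0],"gripper": 0},{"offset": [0,0,0.5],"twist": [0,0,0],"gripper": 0},{"offset": [0,0,0.4],"twist": [0,0,0],"gripper": 0},{"offset": [0,0,0.4],"twist": [0,0,0],"gripper": 0},{"offset": [0,0,0.4],"twist": [0,0,0],"gripper": 0}])

```text
time_s: 7.45
eef_pos: [0.5742, 0.0184, 0.1351]
ee_rot: [-0.001, 0.744, 0.668, -0.001]
contact_force: [-0.0, 0.3, -0.4]
opening: 0.0079
grip_force: 25.0
```

>>> step_arm(increments=[{"offset": [0,0,0.4],"twist": [0,0,0],"gripper": 0},{"offset": [0,0,0.3],"twist": [0,0,0],"gripper": 0},{"offset": [0,0,0.2],"twist": [0,0,0],"gripper": 0},{"offset": [0,0,0],"twist": [0,0,0],"gripper": 0}])

```text
time_s: 7.85
eef_pos: [0.574, 0.0184, 0.1262]
ee_rot: [-0.001, 0.744, 0.668, -0.001]
contact_force: [0.1, 0.6, -0.9]
opening: 0.0078
grip_force: 25.0
```

>>> step_arm(increments=[{"offset": [0,0,0.1],"twist": [0,0,0],"gripper": 0},{"offset": [0,0,0.1],"twist": [0,0,0],"gripper": 0},{"offset": [0,0,0.05],"twist": [0,0,0],"gripper": 0},{"offset": [0,0,0],"twist": [0,0,0],"gripper": 0}])

```text
time_s: 8.25
eef_pos: [0.5744, 0.0183, 0.1258]
ee_rot: [0.0, 0.744, 0.668, -0.0]
contact_force: [-1.1, -1.1, 7.2]
opening: 0.008
grip_force: 25.0
```

Bottomed out (7 N up). Releasing and rising.

>>> step_arm(increments=[{"offset": [0,0,0],"twist": [0,0,0],"gripper": 2},{"offset": [0,0,0],"twist": [0,0,0],"gripper": 4},{"offset": [0,0,0],"twist": [0,0,0],"gripper": 5},{"offset": [0,0,-1.0],"twist": [0,0,0],"gripper": 5},{"offset": [0,0,-2.5],"twist": [0,0,0],"gripper": 5},{"offset": [0,0,-3],"twist": [0,0,0],"gripper": 5},{"offset": [0,0,-3],"twist": [0,0,0],"gripper": 5},{"offset": [0,0,-3],"twist": [0,0,0],"gripper": 5},{"offset": [0,0,-1.5],"twist": [0,0,0],"gripper": 5}])

```text
time_s: 9.15
eef_pos: [0.5756, 0.0184, 0.2676]
ee_rot: [0.001, 0.744, 0.668, 0.001]
contact_force: [-0.3, -1.1, -0.1]
opening: 0.0501
grip_force: 0.0
```

Run:
```python
from w import *
snap('w6')
p,d=robot.grab_frame("scene"); c=robot.camera_params("scene"); np.savez("scene6.npz",p=p,d=d,K=c["camera_matrix"],T=c["pose"])
for n in("w6","scene6"):
    p,P=cloud(n);q=P.reshape(-1,3)
    q=q[(q[:,0]>.52)&(q[:,0]<.62)&(q[:,1]>-.07)&(q[:,1]<.11)]
    for lo,hi in((.06,.09),(.09,.12),(.12,.145),(.152,.165)):
        m=q[(q[:,2]>lo)&(q[:,2]<hi)]
        if len(m)>20:print(n,lo,len(m),m.mean(0).round(4),rect(m[:,:2]))
# clip, from first-type clouds of the tidy region
p,P=cloud("scene6");q=P[225:285,160:230].reshape(-1,3);
q=q[(q[:,1]>-.40)&(q[:,1]<-.24)&(q[:,0]>.36)&(q[:,0]<.48)]
for lo in np.arange(.085,.15,.008):
    m=q[(q[:,2]>lo)&(q[:,2]<lo+.008)]
    if len(m)>8:print("clip",round(lo,3),len(m),m.mean(0).round(4),rect(m[:,:2]))
```

```text
9.2 [0.5765 0.0183 0.2693] [0.0024 0.7438 0.6684 0.0023] 0.04984095507020423
w6 0.152 2269 [0.5737 0.0229 0.157 ] (array([573. ,  17.8]), array([159.8,   7.5]), 84.0)
scene6 0.06 592 [0.5781 0.0161 0.0751] (array([577.3,  17.3]), array([161. ,  11.4]), 83.3)
scene6 0.09 628 [0.5781 0.0159 0.1049] (array([577.8,  17.7]), array([161. ,  10.5]), 83.8)
scene6 0.12 550 [0.5783 0.0158 0.1327] (array([578.6,  18. ]), array([161.1,   9.9]), 84.2)
scene6 0.152 327 [0.5766 0.0163 0.1573] (array([575.7,  17.5]), array([161.2,  15.3]), 84.1)
clip 0.085 85 [ 0.4248 -0.3361  0.0893] (array([ 419.2, -336.7]), array([21.1, 70.1]), 4.3)
clip 0.093 102 [ 0.4228 -0.3402  0.0972] (array([ 418.7, -336.9]), array([69.8, 25.4]), 88.2)
clip 0.101 61 [ 0.423  -0.3385  0.1048] (array([ 418.7, -334. ]), array([23.1, 57.7]), 2.2)
clip 0.109 67 [ 0.4234 -0.3396  0.1131] (array([ 419.4, -337.8]), array([30.1, 49.8]), 6.9)
clip 0.117 91 [ 0.4161 -0.3378  0.121 ] (array([ 419.1, -337.1]), array([34.6, 39.1]), 1.8)
clip 0.125 92 [ 0.4157 -0.3361  0.1291] (array([ 419.2, -337. ]), array([38., 40.]), 2.2)
clip 0.133 100 [ 0.4172 -0.3374  0.1377] (array([ 419.3, -337.3]), array([43.9, 39.2]), 3.9)
clip 0.141 10 [ 0.4253 -0.3368  0.1417] (array([ 422.5, -335.2]), array([39.4, 34.9]), 1.5)
```

The board stands down and upright in the slot at (0.574, 0.018), yaw −6°. The clip is at (0.419, −0.337), yaw about 2°, with handle ends at z ≈ 0.137. Next, the clip.

Run:
```python
from station import robot
from h import *
p,r=pose(robot.sense())
plan(p,r,np.array([.419,-.337,.255]),down(2),10,7,1)
```

```text
[{"offset": [-3.7, -1.2, 0.1], "twist": [0.0, 0.0, -0.8], "gripper": 7}, {"offset": [-3.7, -1.2, 0.1], "twist": [0.0, 0.0, -0.8], "gripper": 7}, {"offset": [-3.7, -1.3, 0.1], "twist": [0.0, 0.0, -0.8], "gripper": 7}, {"offset": [-3.6, -1.3, 0.1], "twist": [0.0, 0.0, -0.8], "gripper": 7}, {"offset": [-3.6, -1.4, 0.1], "twist": [0.0, 0.0, -0.8], "gripper": 7}, {"offset": [-3.6, -1.4, 0.1], "twist": [0.1, 0.0, -0.8], "gripper": 7}, {"offset": [-3.6, -1.5, 0.1], "twist": [0.0, 0.0, -0.8], "gripper": 7}, {"offset": [-3.6, -1.6, 0.2], "twist": [0.1, 0.0, -0.8], "gripper": 7}, {"offset": [-3.5, -1.6, 0.1], "twist": [0.0, 0.0, -0.9], "gripper": 7}, {"offset": [-3.5, -1.6, 0.2], "twist": [0.1, 0.0, -0.8], "gripper": 7}]
```

>>> step_arm(increments=[{"offset": [-3.7,-1.2,0.1],"twist": [0,0,-0.8],"gripper": 7},{"offset": [-3.7,-1.2,0.1],"twist": [0,0,-0.8],"gripper": 7},{"offset": [-3.7,-1.3,0.1],"twist": [0,0,-0.8],"gripper": 7},{"offset": [-3.6,-1.3,0.1],"twist": [0,0,-0.8],"gripper": 7},{"offset": [-3.6,-1.4,0.1],"twist": [0,0,-0.8],"gripper": 7},{"offset": [-3.6,-1.4,0.1],"twist": [0,0,-0.8],"gripper": 7},{"offset": [-3.6,-1.5,0.1],"twist": [0,0,-0.8],"gripper": 7},{"offset": [-3.6,-1.6,0.2],"twist": [0,0,-0.8],"gripper": 7},{"offset": [-3.5,-1.6,0.1],"twist": [0,0,-0.9],"gripper": 7},{"offset": [-3.5,-1.6,0.2],"twist": [0,0,-0.8],"gripper": 7}])

```text
time_s: 10.25
eef_pos: [0.4163, -0.3373, 0.2512]
ee_rot: [-0.001, 0.695, 0.719, -0.0]
contact_force: [0.6, -0.2, 0.9]
opening: 0.0702
grip_force: 0.0
```

>>> step_arm(increments=[{"offset": [0,0,0],"twist": [0,0,0],"gripper": 7},{"offset": [0,0,0],"twist": [0,0,0],"gripper": 7}])

```text
time_s: 10.45
eef_pos: [0.4169, -0.3364, 0.251]
ee_rot: [-0.002, 0.695, 0.719, -0.0]
contact_force: [-0.1, -0.3, 0.0]
opening: 0.0699
grip_force: 0.0
```

Run:
```python
from w import *
snap('w7')
p,P=cloud("w7");q=P.reshape(-1,3);
q=q[(q[:,1]>-.40)&(q[:,1]<-.27)&(q[:,0]>.385)&(q[:,0]<.455)]
for lo in (.085,.093,.101,.109,.117,.125,.133,.136):
    m=q[(q[:,2]>lo)&(q[:,2]<lo+.008)]
    if len(m)>8:print("clip",round(lo,3),len(m),m.mean(0).round(4),rect(m[:,:2]))
p,r=pose(robot.sense())
plan(p,r,np.array([.419,-.337,.119]),down(2),7,7)
```

```text
10.5 [ 0.4173 -0.3357  0.2514] [-1.600e-03  6.949e-01  7.191e-01 -1.000e-04] 0.07029239525665866
clip 0.085 54 [ 0.4165 -0.3386  0.0903] (array([ 417.6, -337.5]), array([15. , 69.6]), 2.3)
clip 0.093 1144 [ 0.418  -0.3366  0.0965] (array([ 417.8, -337.5]), array([14.3, 69.7]), 2.1)
clip 0.101 422 [ 0.4177 -0.3366  0.1052] (array([ 418. , -337.8]), array([20.7, 54.1]), 1.5)
clip 0.109 344 [ 0.4186 -0.3375  0.1127] (array([ 418.1, -337.7]), array([24.3, 53.8]), 2.9)
clip 0.117 338 [ 0.4175 -0.3372  0.121 ] (array([ 417.8, -337.8]), array([29.6, 40.1]), 1.9)
clip 0.125 255 [ 0.4177 -0.3366  0.1279] (array([ 418. , -337.6]), array([32.8, 40. ]), 2.1)
clip 0.133 708 [ 0.4181 -0.3371  0.1378] (array([ 417.9, -337.8]), array([39.8, 40. ]), 1.6)
clip 0.136 682 [ 0.418  -0.3374  0.1379] (array([ 418. , -337.8]), array([39.8, 40. ]), 1.7)
[{"offset": [-0.02, 0.03, 1.89], "twist": [0.0, 0.0, 0.0], "gripper": 7}, {"offset": [-0.02, 0.03, 1.89], "twist": [0.0, 0.0, 0.0], "gripper": 7}, {"offset": [-0.03, 0.03, 1.89], "twist": [0.0, 0.0, 0.0], "gripper": 7}, {"offset": [-0.02, 0.03, 1.89], "twist": [0.0, 0.0, 0.0], "gripper": 7}, {"offset": [-0.03, 0.03, 1.89], "twist": [0.0, 0.0, 0.0], "gripper": 7}, {"offset": [-0.02, 0.02, 1.89], "twist": [-0.1, -0.1, 0.0], "gripper": 7}, {"offset": [-0.03, 0.02, 1.9], "twist": [0.0, 0.0, 0.0], "gripper": 7}]
```

View pics/w7.png

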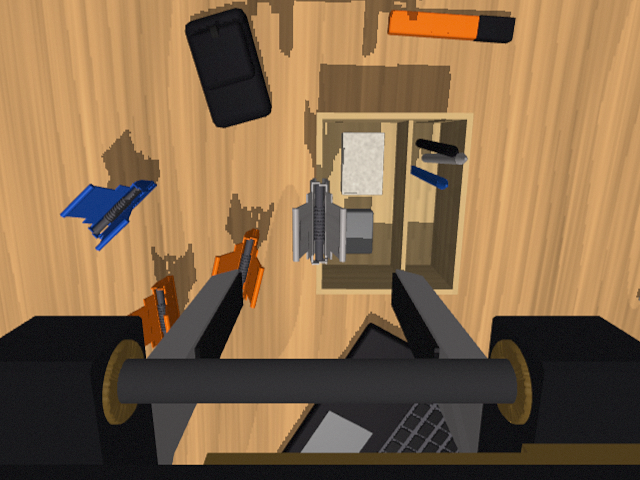

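The silver clip sits at (320,220) on the near rim, centred at (0.418, −0.338) with yaw 1.8°. The blue and orange look-alikes at (110,210), (240,265) and (160,315) are clear of the fingers.

>>> step_arm(increments=[{"offset": [-0.1,0.05,2.0],"twist": [0,0,0],"gripper": 7},{"offset": [-0.1,0,2.0],"twist": [0,0,0],"gripper": 7},{"offset": [0,0,2.0],"twist": [0,0,0],"gripper": 7},{"offset": [0,0,2.0],"twist": [0,0,0],"gripper": 7},{"offset": [0,0,2.0],"twist": [0,0,0],"gripper": 7},{"offset": [0,0,2.0],"twist": [0,0,0],"gripper": 7},{"offset": [0,0,1.2],"twist": [0,0,0],"gripper": 7},{"offset": [0,0,0],"twist": [0,0,0],"gripper": 7},{"offset": [0,0,0],"twist": [0,0,0],"gripper": 5}], squeeze=30)

```text
time_s: 11.4
eef_pos: [0.4185, -0.338, 0.1207]
ee_rot: [-0.0, 0.694, 0.72, -0.001]
contact_force: [0.6, -0.4, -0.0]
opening: 0.0651
grip_force: 0.0
```

>>> step_arm(increments=[{"offset": [0,0,0],"twist": [0,0,0],"gripper": 4},{"offset": [0,0,0],"twist": [0,0,0],"gripper": 3},{"offset": [0,0,0],"twist": [0,0,0],"gripper": 2},{"offset": [0,0,0],"twist": [0,0,0],"gripper": 1},{"offset": [0,0,0],"twist": [0,0,0],"gripper": 0},{"offset": [0,0,0],"twist": [0,0,0],"gripper": 0},{"offset": [0,0,0],"twist": [0,0,0],"gripper": 0}])

```text
time_s: 12.1
eef_pos: [0.4178, -0.3384, 0.1201]
ee_rot: [-0.001, 0.695, 0.719, -0.001]
contact_force: [0.1, 1.4, -0.4]
opening: 0.0144
grip_force: 30.0
```

>>> step_arm(increments=[{"offset": [0,0,-0.8],"twist": [0,0,0],"gripper": 0},{"offset": [0,0,-1.5],"twist": [0,0,0],"gripper": 0},{"offset": [0,0,-2],"twist": [0,0,0],"gripper": 0},{"offset": [0,0,-2],"twist": [0,0,0],"gripper": 0},{"offset": [0,0,-2],"twist": [0,0,0],"gripper": 0},{"offset": [0,0,-2],"twist": [0,0,0],"gripper": 0},{"offset": [0,0,-2],"twist": [0,0,0],"gripper": 0},{"offset": [0,0,-1.7],"twist": [0,0,0],"gripper": 0},{"offset": [0,0,0],"twist": [0,0,0],"gripper": 0},{"offset": [0,0,0],"twist": [0,0,0],"gripper": 0}])

```text
time_s: 13.1
eef_pos: [0.4181, -0.3383, 0.2603]
ee_rot: [-0.0, 0.695, 0.719, -0.001]
contact_force: [-0.1, -0.2, -0.3]
opening: 0.0143
grip_force: 30.0
```

Run:
```python
from w import *
snap('w8')
p,d=robot.grab_frame("scene"); c=robot.camera_params("scene"); np.savez("scene8.npz",p=p,d=d,K=c["camera_matrix"],T=c["pose"])
K=c["camera_matrix"];T=c["pose"];pt=T[:3,:3].T@(np.array([.418,-.338,.22])-T[:3,3]);u,v=(K@pt/pt[2])[:2].astype(int);print(u,v)
o=np.zeros((480,800,3),np.uint8);cr=cv2.resize(p[v-40:v+40,u-40:u+40],(400,400),interpolation=cv2.INTER_CUBIC)[:,:,::-1];o[:400,:400]=cr
o[:,400:]=cv2.imread("pics/w8.png")[:,120:520];cv2.imwrite("pics/comb8.png",o)
_,P=cloud("scene8")
q=P[v-60:v+60,u-60:u+60].reshape(-1,3);q=q[(q[:,1]>-.40)&(q[:,1]<-.28)&(q[:,0]>.37)&(q[:,0]<.47)]
for lo in np.arange(.17,.3,.008):
    m=q[(q[:,2]>lo)&(q[:,2]<lo+.008)]
    if len(m)>5:print("clip",round(lo,3),len(m),m.mean(0).round(4),rect(m[:,:2]))
p,r=pose(robot.sense());print(robot.sense()["contact_force"])
plan(p,r,np.array([.5745,.018,.275]),down(-6),12,0,1)
```

```text
13.15 [ 0.4178 -0.338   0.2595] [-1.200e-03  6.947e-01  7.193e-01 -6.000e-04] 0.014137747731504134
186 220
clip 0.194 42 [ 0.4301 -0.3348  0.2004] (array([ 430. , -339.1]), array([72.7, 25.7]), 73.5)
clip 0.202 117 [ 0.4303 -0.336   0.2061] (array([ 430.4, -339. ]), array([73.5, 28.6]), 75.9)
clip 0.21 106 [ 0.4295 -0.3382  0.2143] (array([ 429.2, -338. ]), array([72. , 23.9]), 78.2)
clip 0.218 127 [ 0.4278 -0.3361  0.2221] (array([ 427.1, -338.9]), array([72.7, 24.2]), 76.1)
clip 0.226 138 [ 0.4242 -0.3378  0.23  ] (array([ 421.8, -336.8]), array([68.9, 21.8]), 88.7)
clip 0.234 94 [ 0.4232 -0.3378  0.2377] (array([ 420. , -336.4]), array([17.8, 69.8]), 1.2)
clip 0.242 90 [ 0.4224 -0.337   0.2459] (array([ 420.1, -336.2]), array([17. , 54.4]), 2.8)
clip 0.25 65 [ 0.4235 -0.3379  0.2537] (array([ 422.8, -338.4]), array([40.4, 17.2]), 74.6)
clip 0.258 29 [ 0.425  -0.3366  0.2613] (array([ 427.1, -336.8]), array([13.8, 39.9]), 2.0)
clip 0.266 62 [ 0.426  -0.3382  0.2701] (array([ 422.6, -338.3]), array([42.6, 32.9]), 65.7)
clip 0.274 84 [ 0.4261 -0.338   0.2775] (array([ 424. , -336.4])
[... 486 characters left out ...]
offset": [3.0, 1.3, -0.1], "twist": [0.0, 0.0, 0.7], "gripper": 0}, {"offset": [3.0, 1.3, -0.1], "twist": [0.0, 0.0, 0.7], "gripper": 0}, {"offset": [3.0, 1.3, -0.1], "twist": [0.0, 0.0, 0.6], "gripper": 0}, {"offset": [3.0, 1.2, -0.2], "twist": [0.0, 0.0, 0.7], "gripper": 0}, {"offset": [3.0, 1.2, -0.1], "twist": [0.0, 0.0, 0.6], "gripper": 0}, {"offset": [3.0, 1.2, -0.2], "twist": [0.0, 0.0, 0.7], "gripper": 0}, {"offset": [3.0, 1.1, -0.1], "twist": [0.0, 0.0, 0.6], "gripper": 0}, {"offset": [3.1, 1.1, -0.2], "twist": [-0.1, 0.0, 0.7], "gripper": 0}, {"offset": [3.1, 1.1, -0.1], "twist": [0.0, 0.0, 0.6], "gripper": 0}, {"offset": [3.0, 1.0, -0.2], "twist": [-0.1, -0.1, 0.7], "gripper": 0}]
```

View pics/comb8.png

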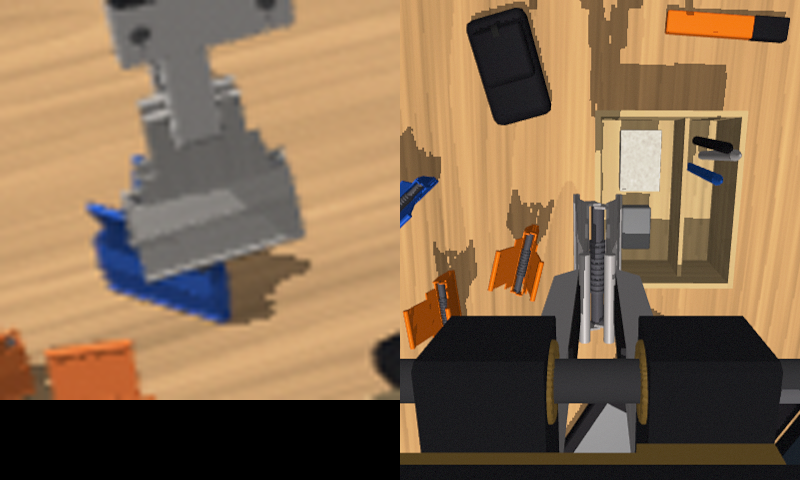

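The clip is held open and upright (jaws gaping, rolled ends at about (585,300) and (612,300) in the right half), and the tidy's rim is free. Lip centres lie about 58.5 mm below the TCP. Next, carry it over the board.

>>> step_arm(increments=[{"offset": [2.9,1.4,-0.1],"twist": [0,0,0.7],"gripper": 0},{"offset": [2.9,1.4,-0.1],"twist": [0,0,0.7],"gripper": 0},{"offset": [3.0,1.3,-0.1],"twist": [0,0,0.7],"gripper": 0},{"offset": [3.0,1.3,-0.1],"twist": [0,0,0.7],"gripper": 0},{"offset": [3.0,1.3,-0.1],"twist": [0,0,0.6],"gripper": 0},{"offset": [3.0,1.2,-0.2],"twist": [0,0,0.7],"gripper": 0},{"offset": [3.0,1.2,-0.1],"twist": [0,0,0.6],"gripper": 0},{"offset": [3.0,1.2,-0.2],"twist": [0,0,0.7],"gripper": 0},{"offset": [3.0,1.1,-0.1],"twist": [0,0,0.6],"gripper": 0},{"offset": [3.1,1.1,-0.2],"twist": [0,0,0.7],"gripper": 0}])

```text
time_s: 14.2
eef_pos: [0.5485, -0.0403, 0.2717]
ee_rot: [-0.002, 0.736, 0.677, -0.001]
contact_force: [-0.4, -0.6, -1.0]
opening: 0.0143
grip_force: 30.0
```

>>> step_arm(increments=[{"offset": [3.1,1.1,-0.1],"twist": [0,0,0.6],"gripper": 0},{"offset": [3.0,1.0,-0.2],"twist": [0,0,0.7],"gripper": 0},{"offset": [0,0,0],"twist": [0,0,0],"gripper": 0},{"offset": [0,0,0],"twist": [0,0,0],"gripper": 0},{"offset": [0,0,0],"twist": [0,0,0],"gripper": 0}])

```text
time_s: 14.7
eef_pos: [0.5743, 0.0166, 0.2752]
ee_rot: [-0.001, 0.743, 0.669, -0.002]
contact_force: [-0.7, 0.4, -1.7]
opening: 0.0139
grip_force: 30.0
```

```bash
cat > m.py <<'E'
from w import *
def look(t,top=.157):
    snap('w'+t);p,r=pose(robot.sense())
    p0,d=robot.grab_frame("scene"); c=robot.camera_params("scene"); np.savez(f"scene{t}.npz",p=p0,d=d,K=c["camera_matrix"],T=c["pose"])
    for n in("w"+t,"scene"+t):
        _,P=cloud(n);q=P.reshape(-1,3);q=q[(q[:,0]>.51)&(q[:,0]<.64)&(q[:,1]>-.1)&(q[:,1]<.13)]
        for lo,hi in((.10,.13),(.152,.162),(p[2]-.064,p[2]-.054),(p[2]-.05,p[2]-.04),(p[2]-.034,p[2]-.02),(p[2]+.014,p[2]+.024)):
            m=q[(q[:,2]>lo)&(q[:,2]<hi)]
            if len(m)>20:print(n,round(lo-p[2],3),len(m),m.mean(0).round(4),m.min(0)[2].round(4),rect(m[:,:2]))
    s=robot.sense();print(s["contact_force"],s["grip_force"],s["opening"])
    return p0,p,r
E
python3 - <<'E'
from m import *
look('9')
E
```

```text
14.75 [0.5744 0.0164 0.2754] [-0.0008  0.7435  0.6687 -0.0013] 0.013813717377196544
w9 -0.123 923 [0.579 0.069 0.157] 0.1544 (array([579. ,  67.5]), array([58.9,  7.9]), 83.8)
w9 -0.064 407 [0.5758 0.0319 0.2161] 0.2121 (array([575.6,  29. ]), array([47. , 29.3]), 83.5)
w9 -0.05 253 [0.5771 0.0344 0.2315] 0.2255 (array([575.9,  31.7]), array([41.7, 24.2]), 84.3)
w9 -0.034 2211 [0.575  0.0238 0.2466] 0.2415 (array([574.1,  17.4]), array([70.5, 17. ]), 83.4)
w9 0.014 2404 [0.5746 0.02   0.2922] 0.2894 (array([571.8,  19. ]), array([42.3, 35.5]), 61.2)
scene9 -0.175 642 [0.5781 0.0162 0.1151] 0.1 (array([578.8,  17.3]), array([160.3,  12.2]), 82.9)
scene9 -0.123 317 [0.5764 0.0168 0.1574] 0.1521 (array([574.9,  18. ]), array([161. ,  15.2]), 83.5)
scene9 -0.064 93 [0.5856 0.0127 0.2187] 0.2139 (array([578.2,  17.2]), array([70.5, 30.8]), 78.4)
scene9 -0.05 142 [0.5849 0.0142 0.2303] 0.2255 (array([584.6,  13.6]), array([72.7, 26.9]), 66.3)
scene9 -0.034 221 [0.5806 0.0155 0.2481] 0.2415 (array([578.5,  17.3]), array([72.1, 22.4]), 84.1)
scene9 0.014 101 [0.5805 0.0113 0.2939] 0.2896 (array([580.2,  15.4]), array([40.3, 34.9]), 56.6)
[-0.11532608 -0.0175413  -1.36637159] 29.997328519821167 0.013933731852494318
```

The jaw mid-plane matches the board's within 0.6 mm and 0.5° from the wrist camera, and the lips span 29 mm (wide open). Lowering slowly.

>>> step_arm(increments=[{"offset": [0,-0.05,1.0],"twist": [0,0,0],"gripper": 0},{"offset": [0,0,1.0],"twist": [0,0,0],"gripper": 0},{"offset": [0,0,1.0],"twist": [0,0,0],"gripper": 0},{"offset": [0,0,1.0],"twist": [0,0,0],"gripper": 0},{"offset": [0,0,0.8],"twist": [0,0,0],"gripper": 0},{"offset": [0,0,0.5],"twist": [0,0,0],"gripper": 0},{"offset": [0,0,0],"twist": [0,0,0],"gripper": 0},{"offset": [0,0,0],"twist": [0,0,0],"gripper": 0}])

```text
time_s: 15.6
eef_pos: [0.5747, 0.0174, 0.2231]
ee_rot: [-0.0, 0.743, 0.669, -0.0]
contact_force: [-0.1, 0.2, -0.8]
opening: 0.0145
grip_force: 30.0
```

Run:
```python
from m import *
look('10')
```

```text
15.65 [0.5748 0.0174 0.2233] [-3.000e-04  7.432e-01  6.691e-01 -3.000e-04] 0.014174235940482623
w10 -0.071 1612 [0.5764 0.0444 0.1569] 0.1543 (array([575. ,  19.6]), array([155. ,  29.2]), 84.8)
w10 -0.064 408 [0.5761 0.0331 0.1641] 0.1594 (array([576.1,  30.1]), array([46.6, 29.3]), 83.2)
w10 -0.05 262 [0.5771 0.0354 0.1792] 0.1734 (array([576.2,  32.5]), array([42. , 24.2]), 83.3)
w10 -0.034 2195 [0.5753 0.0247 0.1945] 0.1894 (array([575.2,  18.3]), array([70.7, 16.8]), 84.8)
w10 0.014 2410 [0.5749 0.0209 0.2402] 0.2374 (array([577.4,  19.5]), array([35.5, 42.7]), 17.2)
scene10 -0.123 642 [0.5778 0.0157 0.1151] 0.1 (array([578.4,  17.8]), array([160.8,  10.9]), 83.1)
scene10 -0.071 190 [0.5759 0.0109 0.1571] 0.1521 (array([575.2,  18. ]), array([158.8,  26.5]), 78.2)
scene10 -0.064 115 [0.583  0.0114 0.1643] 0.1594 (array([579.7,  16.9]), array([153.2,  32.4]), 75.3)
scene10 -0.05 128 [0.5852 0.014  0.1783] 0.1734 (array([585.4,  15.1]), array([72.4, 27.1]), 66.1)
scene10 -0.034 196 [0.5811 0.0162 0.1958] 0.1894 (array([577.9,  18.6]), array([71.2, 21.5]), 84.8)
scene10 0.014 86 [0.5811 0.0124 0.2419] 0.2374 (array([579.5,  16.8]), array([41.8, 35.8]), 58.7)
[-0.50229451 -0.59179658 -0.20000527] 29.99736785888672 0.013757174409907875
```

>>> step_arm(increments=[{"offset": [0,-0.1,0.4],"twist": [0,0,0],"gripper": 0},{"offset": [0,0,0.5],"twist": [0,0,0],"gripper": 0},{"offset": [0,0,0.5],"twist": [0,0,0],"gripper": 0},{"offset": [0,0,0.5],"twist": [0,0,0],"gripper": 0},{"offset": [0,0,0.3],"twist": [0,0,0],"gripper": 0},{"offset": [0,0,0],"twist": [0,0,0],"gripper": 0},{"offset": [0,0,0],"twist": [0,0,0],"gripper": 0},{"offset": [0,0,0],"twist": [0,0,0],"gripper": 0}])

```text
time_s: 16.5
eef_pos: [0.5736, 0.0175, 0.2012]
ee_rot: [-0.0, 0.743, 0.669, -0.0]
contact_force: [-0.5, -1.2, -1.4]
opening: 0.0142
grip_force: 30.0
```

Run:
```python
from m import *
p0,p,r=look('11')
_,P=cloud("w11");q=P.reshape(-1,3);q=q[(q[:,1]>.058)&(q[:,1]<.1)&(q[:,2]>.152)&(q[:,2]<.162)&(abs(q[:,0]-.575)<.03)];f=np.polyfit(q[:,1],q[:,0],1);print("board line",f,"x at .030",np.polyval(f,.03),"at .0175",np.polyval(f,.0175))
o=np.zeros((480,800,3),np.uint8);o[:400,:400]=cv2.resize(p0[210:310,320:420],(400,400),interpolation=cv2.INTER_CUBIC)[:,:,::-1]
o[:,400:]=cv2.resize(cv2.imread("pics/w11.png")[100:400,190:440],(400,480));cv2.imwrite("pics/comb11.png",o)
```

```text
16.55 [0.5736 0.0175 0.2012] [-4.000e-04  7.432e-01  6.691e-01 -4.000e-04] 0.014254292333770666
w11 -0.049 1997 [0.577  0.0478 0.1571] 0.152 (array([574.7,  26.3]), array([142.6,  24.1]), 84.7)
w11 -0.064 413 [0.5751 0.0332 0.1422] 0.1376 (array([575. ,  29.8]), array([47.2, 29.3]), 83.5)
w11 -0.05 1964 [0.577  0.0481 0.157 ] 0.1513 (array([574.5,  26.3]), array([142.6,  24.3]), 83.4)
w11 -0.034 2214 [0.5743 0.0249 0.1726] 0.1672 (array([574. ,  18.4]), array([70.6, 17.1]), 84.6)
w11 0.014 2413 [0.574  0.0209 0.2182] 0.2152 (array([573.7,  18.6]), array([38.2, 39.4]), 37.7)
scene11 -0.101 627 [0.578  0.0166 0.1152] 0.1 (array([577.7,  17.5]), array([160.6,   9.9]), 84.4)
scene11 -0.049 287 [0.5792 0.0139 0.1571] 0.1521 (array([577.3,  17.2]), array([158.6,  31.2]), 78.2)
scene11 -0.064 195 [0.5812 0.014  0.1429] 0.1373 (array([583.4,  16.2]), array([158.2,  18.1]), 82.9)
scene11 -0.05 301 [0.5793 0.0145 0.1565] 0.1513 (array([577.3,  17.2]), array([158.6,  31.2]), 78.2)
scene11 -0.034 194 [0.5796 0.016  0.1734] 0.1673 (array([577.5,  18.8]), array([72.3, 20.4]), 82.3)
scene11 0.014 93 [0.5793 0.0124 0.2201] 0.2153 (array([580.5,  16.8]), array([40.5, 35.1]), 64.2)
[-0.75195425 -0.78332367 -0.76474341] 29.997348189353943 0.014017847158942248
board line [0.10413922 0.5718484 ] x at .030 0.5749725809953624 at .0175 0.5736708407863818
```

View pics/comb11.png

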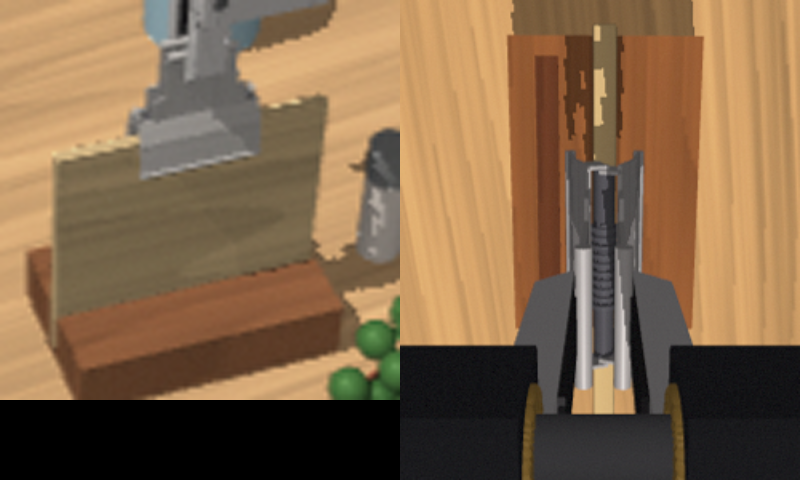

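The clip straddles the board, one jaw each side: lip front edge at (200,165) left, jaws at (570,200) and (640,200) right. It is centred within 0.1 mm, with lips about 15 mm below the top edge and the barrel about 13 mm above it. No contact force shows. Handing in.

```bash
python3 -c "
from station import robot
print(robot.finish_job())"
```

```text
the job is handed in; nothing more can be done
None
```

The board is standing fully down and centred in the single-slot stand, and the arm is still holding the clip wide open over the middle of its top edge without touching it; I handed the job in at about 16.6 s.

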